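# Slide a specimen carrier under the leaf spring of a clamp stage

### The arm

A 7-joint arm with a two-finger parallel gripper is mounted at the origin on the work surface. World frame = base frame: x ahead of the robot, y to its left, z up, the work surface at z = 0. Lengths are in mm, angles in rad, forces in N, time in s.
With the tool pointing down it reaches from about 400 to 875 mm from the base axis. Payload 6.5 kg.
Tool frame: the origin (TCP) lies at the very end of the fingers, on their centre line; the grasp point (between the pads) lies arm.hold_point_z behind it (arm.hold_point_z is the distance from the TCP to the grasp point, in mm); z points along the fingers, y is the line along which they close (so a half turn about z gives the same grasp; the last joint's range is limited). The gripper opens to 88 mm and grips with 3 to 60 N. Pads are 18 mm wide; open, the fingers measure 123 mm over their backs; the gripper's body (75 mm by 187 mm) begins 45 mm behind the grasp point.
Start: joints at [1.253, 0.536, -0.004, 1.538, 0.003, 1.067, -0.071], TCP at [161.942, -629.496, 238.716] pointing down, gripper open.
Joint ranges: [-2.7, 2.7], [-0.37, 2.16], [-1.27, 1.26], [0.24, 2.4], [-1.31, 4.45], [0.19, 1.91], [-2.76, 2.76]. Speed limits (rad/s): [2.39, 2.39, 3.14, 3.14, 3.14, 3.14, 3.14].

### API

Orientations are given as a 3x3 rotation matrix whose columns are the frame's x, y, z axes.
In Python, from station import arm gives the robot as it stands.
- The arm moves only by the tool apply_moves, never from a script. Its argument "increments" is a list of rows, each a list of 2 entries, a list of its own where there are three numbers: the shift along the tool's x, y, z normalised to -1 to 1, where 1 is 2 cm, then the turn, a rotation vector about the tool's x, y, z normalised to -1 to 1, where 1 is 0.12 rad. In form: [[[dx, dy, dz], [ax, ay, az]], ...]. A call has 1 to 8 rows; each row shifts and turns the commanded pose from where the row before left it, along the tool's axes as they then stand; what a row does not reach is not made up. A row lasts 1/12 s, in which the tool goes at most 41.7 mm and 7.16 degrees, less where a joint would pass 70% of its speed; a pose out of reach is approached as far as the arm can. A call with a number of a shift or a turn outside -1 to 1 is refused whole. A call with a gripper value outside its range is refused whole. "jaw" is the gripper command: -1 is fully open, 1 is shut, values between are in proportion, set as the call begins (left out, the last holds). The fingers move at their own pace and stop on an object; the grip force is fixed at half the most. Time passes only in rows, so rows that do not move let the fingers close. It gives the time, the measured TCP pose, the force, the opening and the grip force at its end, in the units of the state.
- arm.get_state(): the state, without advancing time (a new reading comes with each control period).
- arm.snapshot(name): name is "side" or "top" or "wrist"; returns the picture (480x640x3 uint8, red, green, blue); there is no depth.
- arm.get_calibration(name): a dict with "K" (3x3 intrinsics, pixels), "k1" (the pictures are not rectified: a ray, as slopes to the right and down, at radius r is drawn at 1 + k1 r^2 times it, then the intrinsics apply), "world_from_camera" (4x4, takes a point from camera to world coordinates); the wrist camera has in their place "T_tool_cam" (4x4, takes a point from camera to tool coordinates, whose origin is the TCP and whose axes are the flange's). Camera axes: x right, y up, looking along -z (the intrinsics and any distortion apply to the point x, -y, -z); pixel columns grow to the right and rows downward; lengths in mm; the calibration is good to about 2 mm. A picture is of the moment at which its call begins: read the wrist's pose just before it. get_calibration takes no time and is no camera call.
- arm.finish_job(): hands the job in; it is judged then, once.
The state is a dict: "t": time; "joints": joint angles; "joint_vel": joint speeds; "tau": joint torques, N m; "tool_pos": TCP position; "orientation": TCP orientation; "wrist_force": force on the tool from outside, world axes, zero at the start; "moment": the same for the moment, N m; "gripper_width": opening from 0.0 (shut) to 1.0 (fully open); "gripper_force": force on a finger pad.
Only numpy, scipy, OpenCV 4.12 (cv2) and the standard library are available. Lean on these libraries where they do the work, as an engineer would, in place of code of your own. Each camera call takes 0.05 s, during which the arm holds its last target. There are 200 camera calls.

### The job

With the fingertips only, press the blue specimen carrier hard down on its sprung bed and, keeping it pressed down, push it forward under the dark keeper bar and the brass leaf spring until its nose is fully home against the end stop. Then let go and move clear, so that it stays clamped there. Do not lift or tip the carrier at any time, and leave the other things on the bench where they are.

Things in the scene. Friction and masses are not known exactly. Their poses are not given: they have to be found in the camera images.
- stage: White clamp stage fixed on the bench, 250 x 130 mm (x -145 to +105 mm), place and yaw vary. Origin: bench level, on the channel's centre line; +x = forward sliding direction, z up. The channel, 88 mm wide, lies between side rails (inner faces y = -44, +44 mm, tops 43 mm above the bench); its floor is the sprung bed. A rear sill (43 mm high) closes it at x = -138 mm.
- carrier: Loose blue plate 120 (x) x 84 (y) x 10 (z) mm, about 0.2 kg, with a round amber window and a rounded nose at +x. Origin: centre of its underside; x along the stage's +x. Starts on the raised bed, 52 to 72 mm behind the stage's origin, underside 35 mm, top 45 mm above the bench (5.5 mm too high for the keeper bar). Fully home its origin is at stage x = +25 mm.
- carrier_pad (a point): Centre of the ribbed black finger pad (36 mm long in x, 70 mm wide) on the carrier's top: 40 mm behind the carrier's origin, 10 mm above its underside. In front of it a yellow ridge, 8 mm high and 70 mm long, stands across the plate from 20 to 12 mm behind the origin; fully home the ridge is 7 mm short of the keeper bar.
- bed (a joint): Downward travel of the sprung bed: 0 (up, bed top 35 mm above the bench) to 0.008 m (hard stop, bed top 27 mm, carrier top 37 mm). Takes about 6 N to start, 13 N at full travel, plus up to 4 N for the leaf spring; smooth, sliding friction about 0.3. With the carrier clamped under the keeper bar and let go it reads about 0.0055.
- leaf (a joint): Lift angle of the brass leaf spring (24 mm wide, 40 mm long, hinged on the front of the keeper bar, sloping down forward to a curled tip at stage x = 70 mm, 28 mm above the bench). 0 = free; the carrier's nose lifts it by itself to about 0.3 rad, when it presses on the carrier's top with about 4 N.
- keeper (a point): Middle of the underside of the dark keeper bar, 39.5 mm above the bench. The bar crosses the channel from stage x = 20 to 34 mm, its top is 55.5 mm above the bench (screw heads and spring anchor to 61 mm); side posts at y = 44 to 57 mm either side.
- end_stop (a point): Middle of the end stop's face, which the carrier's nose meets: stage x = 85 mm, 39.5 mm above the bench. The stop's top is 46 mm above the bench.
- petri: Bystander: shallow glass dish, 90 mm across, 15 mm high, beside the stage. Origin: centre of its underside.
- magnifier: Bystander: black magnifier lying flat beside the stage, about 190 x 82 mm, 12 mm high. Origin: near its middle, underside.
- jar: Bystander: sample jar with a white lid, 64 mm across, 65 mm high, beyond the stage. Origin: centre of its underside.
- tweezers: Bystander: steel tweezers lying flat, 120 mm long. Origin: middle, underside.
- vial: Bystander: small green glass vial with white cap, 28 mm across, 52 mm high, near the stage's front corner. Origin: centre of its underside.
Not all that is in view belongs to the job. There is more than one size of the carrier; the one meant has the size given above.

How it is judged (in metres and radians):
On the way, in this order (a step that is already met when the one before it is completed fails the run):
1. the carrier is pressed down on its bed with the fingers, its nose still short of the keeper bar (value of joint bed above 0.005 m and x of carrier in the frame of stage below -0.035 m and contact force between the fingers and carrier above 3 N), for 0.05 s.
2. the carrier's nose has passed under the keeper bar and lifts the leaf spring (x of carrier in the frame of stage above 0 m and value of joint leaf above 0.1 rad and value of joint bed above 0.0035 m), for 0.05 s.
At the end, for the whole second after the job is handed in: The carrier lies at rest, flat (within 3 degrees) and straight in the channel, its nose within 4 mm of the end stop, held down under the keeper bar (bed 3.5 to 7.5 mm down) with the leaf spring lifted (over 0.2 rad) onto its top (x of carrier in the frame of stage above 0.021 m and value of joint bed between 0.0035 and 0.0075 m and value of joint leaf above 0.2 rad and angle between carrier's own z axis and vertical below 0.05 rad and angle between the x axis of carrier and the x axis of stage, either way round below 0.08 rad and linear speed of carrier below 0.02 m/s); the robot touches nothing.
It fails at once if the carrier was lifted or tipped (height (world z) of carrier above 0.046 m or angle between carrier's own z axis and vertical above 0.17 rad).
It fails at once if a bystander (dish, magnifier, jar, tweezers or vial) was moved more than 30 mm (distance of any of petri, magnifier, jar, tweezers, vial from where it was at the start of the episode above 0.03 m).
It also fails if it takes over 48 s, if anything falls off the work surface, if the arm or the gripper's body presses on something with over 40 N, if the wrist force passes 120 N, or if a joint passes its speed limit or range.

## Working session

There is one attempt and no reset: what is moved stays moved. The work goes in short steps, Python scripts to look and compute and a tool call to move; the robot and the scene stay as the last step left them, time stands still between calls to the robot, and variables do not carry over. Pictures are saved under pics/ and viewed, at most 10 in all, crops included, and the job is handed in when it is done.

Besides the shell and the picture viewer there is one more tool, called after "Emit:" as name(argument=value, ...) on one line, values as JSON. apply_moves: Moves the arm, as the interface text tells. Its arguments: {"type":"object","properties":{"increments":{"type":"array","items":{"type":"array"}},"jaw":{"type":"number"}},"required":["increments"]}

```bash
mkdir -p pics
cat > h.py <<'E'
import numpy as np, cv2
from station import arm
def snap(n,f):
    s=arm.get_state(); im=arm.snapshot(n); cv2.imwrite(f'pics/{f}.png',im[:,:,::-1]); return s
def ray(cal,T,uv):
    K=np.array(cal['K']); d=(np.array(uv,float)-K[:2,2])/[K[0,0],K[1,1]]
    k=cal['k1']; u=d.copy()
    for _ in range(30): u=d/(1+k*(u@u))
    return T[:3,3], T[:3,:3]@np.array([u[0],-u[1],-1.])
def pt(n,uv,z,s=None):
    c=arm.get_calibration(n)
    if n=='wrist':
        W=np.eye(4);W[:3,:3]=s['orientation'];W[:3,3]=s['tool_pos'];T=W@np.array(c['T_tool_cam'])
    else: T=np.array(c['world_from_camera'])
    o,d=ray(c,T,uv); return o+d*(z-o[2])/d[2]
E
python3 - <<'E'
from h import *
s=snap('top','top0');snap('side','side0')
print(s['t'],arm.hold_point_z,np.round(s['orientation'],3),s['wrist_force'],s['gripper_width'])
E
```

```text
0.0 18.700000000000003 [[ 0.968  0.249 -0.001]
 [ 0.249 -0.968  0.002]
 [-0.    -0.002 -1.   ]] [-0.1836893   0.19937297 -0.63519791] 1.0011963330009603
```

View pics/top0.png

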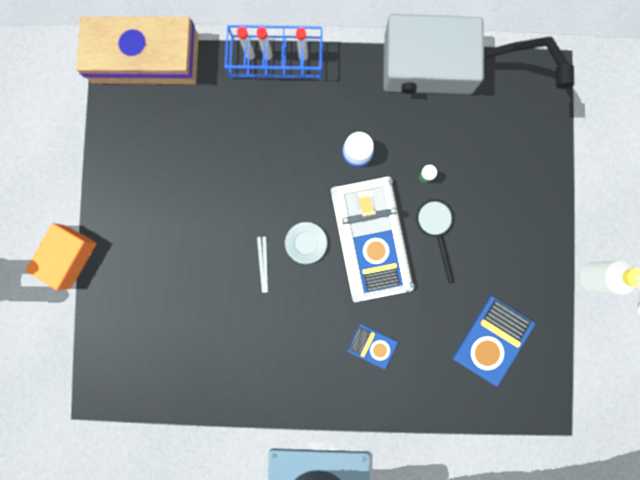

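View pics/side0.png

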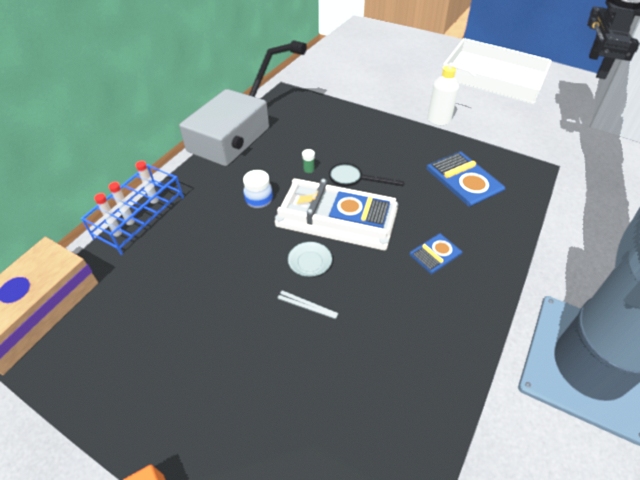

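Three blue carriers are in view in the top picture: (375,262) in the white stage, a small one at (372,347) and a large one at (494,340). The one in the stage fits the description: it lies in the channel behind the keeper bar at about (370,216). I'll confirm it in an enlarged crop.

Run:
```python
from h import *
im=cv2.imread('pics/top0.png')[165:310,320:440]
cv2.imwrite('pics/crop.png',cv2.resize(im,None,fx=4,fy=4,interpolation=cv2.INTER_CUBIC))
```

```text
(no output)
```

View pics/crop.png

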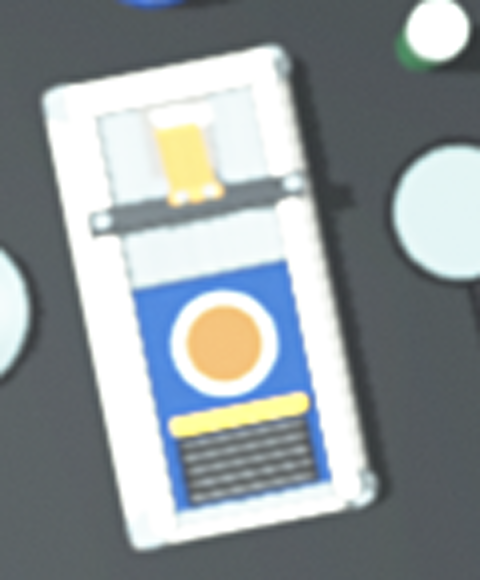

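The crop shows the carrier with corners near (135,290), (285,262), (328,480) and (178,510), and the ridge at (239,415). Next, the measurement.

Run:
```python
from h import *
P=lambda x,y,z: pt('top',(320+(x+.5)/4-.5,165+(y+.5)/4-.5),z)[:2]
c=np.array([P(135,290,45),P(285,262,45),P(328,480,45),P(178,510,45)])
st=np.array([P(45,92,43),P(285,46,43),P(377,500,43),P(135,548,43)])
for n,q in (('car',c),('stage',st)):
    f=(q[0]+q[1]-q[2]-q[3])/2; l=(q[0]-q[1]+q[3]-q[2])/2
    print(n,q.mean(0).round(1),np.linalg.norm(f).round(1),np.linalg.norm(l).round(1),np.degrees(np.arctan2(f[1],f[0])),np.degrees(np.arctan2(l[1],l[0]))-90)
print('keeper',P(200,207,55.5),'window',P(224,343,45),'ridge',P(239,415,53))
print('bar ends',P(92,221,55),P(302,183,55))
print(arm.get_state()['tool_pos'])
```

```text
car [ 517.5 -111.3] 116.3 79.8 12.409024497785751 12.500766605909362
stage [564.5 -99.4] 243.6 128.9 12.58156200480813 12.616123498222663
keeper [609.18849293 -91.8375487 ] window [ 539.41173363 -106.83929966] ridge [ 501.97498953 -114.67318234]
bar ends [600.42942656 -36.02857259] [ 623.22858003 -144.58015063]
[ 161.77317857 -629.00737309  237.93418694]
```

Emit:
apply_moves(increments=[[[0,0,0],[0,0,0.27]],[[0.96,-0.97,0],[0,0,0]],[[0.96,-0.97,0],[0,0,0]],[[0.96,-0.97,0],[0,0,0]],[[0.96,-0.97,0],[0,0,0]],[[0.96,-0.97,0],[0,0,0]],[[0.96,-0.97,0],[0,0,0]],[[0.96,-0.97,0],[0,0,0]]], jaw=0.7)

```text
t: 0.77
tool_pos: [263.9, -466.3, 238.4]
orientation: [[0.976, 0.218, -0.0], [0.218, -0.976, 0.001], [-0.0, -0.001, -1.0]]
wrist_force: [0.6, -0.0, -0.1]
gripper_width: 0.424
gripper_force: 0.0
```

Emit:
apply_moves(increments=[[[0.96,-0.97,0],[0,0,0]],[[0.96,-0.97,0],[0,0,0]],[[0.96,-0.97,0],[0,0,0]],[[0.96,-0.97,0],[0,0,0]],[[0.96,-0.97,0],[0,0,0]],[[0.96,-0.97,0],[0,0,0]],[[0.96,-0.97,0],[0,0,0]],[[0.96,-0.97,0],[0,0,0]]])

```text
t: 1.43
tool_pos: [380.0, -281.5, 238.5]
orientation: [[0.976, 0.218, -0.0], [0.218, -0.976, 0.0], [-0.0, -0.0, -1.0]]
wrist_force: [0.9, -0.0, 0.2]
gripper_width: 0.154
gripper_force: 0.0
```

Emit:
apply_moves(increments=[[[0.96,-0.97,0],[0,0,0]],[[0.96,-0.97,0],[0,0,0]],[[0.96,-0.97,0],[0,0,0]],[[0.96,-0.97,0],[0,0,0]],[[0.96,-0.97,0],[0,0,0]],[[0.9,-0.9,0],[0,0,0]],[[0,0,0],[0,0,0]],[[0,0,0],[0,0,0]]])

```text
t: 2.1
tool_pos: [466.2, -144.5, 238.4]
orientation: [[0.975, 0.221, -0.001], [0.221, -0.975, 0.0], [-0.0, -0.001, -1.0]]
wrist_force: [0.2, -0.3, -0.7]
gripper_width: 0.149
gripper_force: 0.0
```

Emit:
apply_moves(increments=[[[0.53,-0.53,0.5],[0,0,0]],[[0.53,-0.53,0.9],[0,0,0]],[[0,0,1],[0,0,0]],[[0,0,1],[0,0,0]],[[0,0,1],[0,0,0]],[[0,0,1],[0,0,0]],[[0,0,0.8],[0,0,0]],[[0,0,0],[0,0,0]]])

```text
t: 2.77
tool_pos: [479.0, -121.6, 111.9]
orientation: [[0.976, 0.216, -0.006], [0.216, -0.976, 0.0], [-0.006, -0.002, -1.0]]
wrist_force: [-0.6, -0.0, 0.1]
gripper_width: 0.151
gripper_force: 0.0
```

Run:
```python
from h import *
s=snap('wrist','w1');print(s['tool_pos'],s['t'],s['wrist_force'])
np.save('s1.npy',s,allow_pickle=True)
```

```text
[ 478.99051626 -121.56353248  111.89333301] 2.7667 [-0.61064624 -0.00521002  0.09761466]
```

View pics/w1.png

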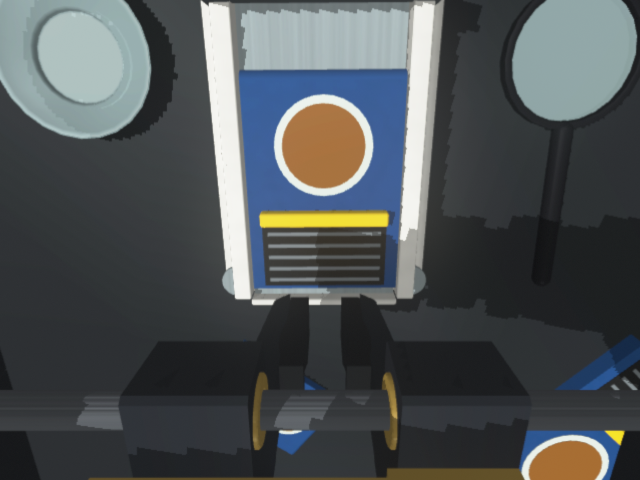

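The wrist view shows the carrier's front corners at (240,70) and (407,70), the ridge at v 212-227 from u 260 to 388, and the pad from v 230 to 285.

Run:
```python
from h import *
s=np.load('s1.npy',allow_pickle=True).item()
R=np.array(s['orientation'])
for n,u,z in (('FL',(240,70),45),('FR',(407,70),45),('window',(323,145),45),('ridgeL',(260,214),53),('ridgeR',(388,213),53),('padRL',(264,284),45),('padRR',(384,284),45),('pl',(264,230),45),('sillL',(252,303),43),('sillR',(397,303),43)):
    p=pt('wrist',u,z,s); print(n,p.round(1),(R.T@(p-s['tool_pos']))[:2].round(1))
```

```text
FL [567.2 -59.3  45. ] [ 99.9 -41.6]
FR [ 585.  -139.6   45. ] [100.   40.6]
window [ 540.8 -107.    45. ] [63.8 -0.7]
ridgeL [499.1 -81.9  53. ] [ 28.6 -34.3]
ridgeR [ 514.5 -148.3   53. ] [29.3 33.9]
padRL [454.9 -90.4  45. ] [-16.4 -35.5]
padRR [ 470.3 -159.4   45. ] [-16.2  35.2]
pl [487.9 -84.8  45. ] [ 17.1 -33.9]
sillL [439.7 -85.3  43. ] [-30.1 -43.7]
sillR [ 458.9 -171.    43. ] [-29.8  44. ]
```

Emit:
apply_moves(increments=[[[0.2,0,0.8],[0,-0.05,0]],[[0,0,0.9],[0,0,0]],[[0,0,0.8],[0,0,0]],[[0,0,0.45],[0,0,0]],[[0,0,0],[0,0,0]],[[0,0,0],[0,0,0]]])

```text
t: 3.32
tool_pos: [485.8, -120.1, 56.3]
orientation: [[0.976, 0.217, -0.006], [0.217, -0.976, -0.002], [-0.006, 0.0, -1.0]]
wrist_force: [-0.3, 0.2, 1.1]
gripper_width: 0.149
gripper_force: 0.0
```

Emit:
apply_moves(increments=[[[0,0,0.15],[0,0,0]],[[0,0,0.1],[0,0,0]],[[0,0,0],[0,0,0]]])

```text
t: 3.57
tool_pos: [485.9, -119.8, 51.1]
orientation: [[0.976, 0.218, -0.005], [0.218, -0.976, -0.002], [-0.005, 0.0, -1.0]]
wrist_force: [-0.7, -0.4, -0.5]
gripper_width: 0.15
gripper_force: 0.0
```

Emit:
apply_moves(increments=[[[0,0,0.2],[0,0,0]],[[0,0,0.2],[0,0,0]],[[0,0,0],[0,0,0]]])

```text
t: 3.82
tool_pos: [486.0, -119.7, 42.5]
orientation: [[0.976, 0.218, -0.005], [0.218, -0.976, -0.001], [-0.005, 0.0, -1.0]]
wrist_force: [0.3, -0.6, 4.6]
gripper_width: 0.151
gripper_force: 2.3
```

Emit:
apply_moves(increments=[[[0,0,0.1],[0,0,0]],[[0,0,0.1],[0,0,0]],[[0,0,0],[0,0,0]]])

```text
t: 4.07
tool_pos: [486.1, -119.7, 39.0]
orientation: [[0.976, 0.218, -0.005], [0.218, -0.976, -0.002], [-0.005, 0.0, -1.0]]
wrist_force: [-0.9, -0.2, 7.5]
gripper_width: 0.152
gripper_force: 3.9
```

Emit:
apply_moves(increments=[[[0,0,0.1],[0,0,0]],[[0,0,0.05],[0,0,0]],[[0,0,0],[0,0,0]]])

```text
t: 4.32
tool_pos: [486.1, -119.8, 37.2]
orientation: [[0.976, 0.218, -0.005], [0.218, -0.976, -0.002], [-0.006, 0.001, -1.0]]
wrist_force: [-4.2, 0.2, 21.7]
gripper_width: 0.149
gripper_force: 10.6
```

Emit:
apply_moves(increments=[[[0,0,0.05],[0,0,0]],[[0,0,0.05],[0,0,0]],[[0,0,0],[0,0,0]]])

```text
t: 4.57
tool_pos: [486.1, -119.8, 36.9]
orientation: [[0.976, 0.218, -0.005], [0.218, -0.976, -0.003], [-0.006, 0.001, -1.0]]
wrist_force: [-11.6, 2.2, 45.7]
gripper_width: 0.151
gripper_force: 22.5
```

Bed at its hard stop. Backing off slightly, then pushing forward.

Emit:
apply_moves(increments=[[[0.1,0,-0.05],[0,0,0]],[[0.2,0,0],[0,0,0]],[[0.2,0,0],[0,0,0]],[[0.2,0,0],[0,0,0]],[[0,0,0],[0,0,0]]])

```text
t: 4.98
tool_pos: [496.4, -118.5, 37.0]
orientation: [[0.976, 0.216, -0.012], [0.216, -0.976, -0.004], [-0.013, 0.002, -1.0]]
wrist_force: [-16.8, -2.9, 45.4]
gripper_width: 0.146
gripper_force: 22.5
```

Emit:
apply_moves(increments=[[[0.25,0,-0.05],[0,0,0]],[[0.25,0,0],[0,0,0]],[[0.25,0,0],[0,0,0]],[[0.25,0,0],[0,0,0]],[[0,0,0],[0,0,0]]])

```text
t: 5.4
tool_pos: [517.7, -113.7, 37.3]
orientation: [[0.976, 0.217, -0.009], [0.217, -0.976, -0.004], [-0.009, 0.002, -1.0]]
wrist_force: [-9.9, -2.5, 30.0]
gripper_width: 0.149
gripper_force: 14.6
```

Run:
```python
from h import *
s=snap('wrist','w2');print(s['tool_pos'],s['wrist_force'])
np.save('s2.npy',s,allow_pickle=True)
```

```text
[ 517.70413405 -113.74193895   37.25684012] [-9.91884254 -2.51754086 29.98230319]
```

View pics/w2.png

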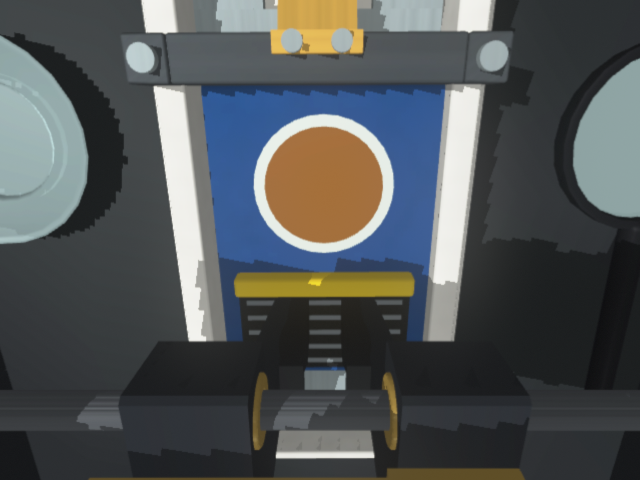

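The nose has reached the bar, with the bar's lower edge at v≈85 and blue directly below it. The carrier is straight, and the fingers are behind the ridge at (325,285). Continuing forward.

Emit:
apply_moves(increments=[[[0.25,0,0],[0,0,0]],[[0.25,0,0],[0,0,0]],[[0.25,0,0],[0,0,0]],[[0.25,0,0],[0,0,0]],[[0,0,0],[0,0,0]]])

```text
t: 5.87
tool_pos: [537.6, -109.4, 37.3]
orientation: [[0.976, 0.217, -0.008], [0.217, -0.976, -0.004], [-0.009, 0.002, -1.0]]
wrist_force: [-10.2, -1.7, 29.4]
gripper_width: 0.153
gripper_force: 14.4
```

Emit:
apply_moves(increments=[[[0.25,0,0],[0,0,0]],[[0.25,0,0],[0,0,0]],[[0.25,0,0],[0,0,0]],[[0.25,0,0],[0,0,0]],[[0,0,0],[0,0,0]]])

```text
t: 6.28
tool_pos: [556.9, -105.2, 37.3]
orientation: [[0.976, 0.216, -0.009], [0.216, -0.976, -0.004], [-0.009, 0.002, -1.0]]
wrist_force: [-10.6, -2.2, 29.0]
gripper_width: 0.15
gripper_force: 14.5
```

Emit:
apply_moves(increments=[[[0.25,0,0],[0,0,0]],[[0.25,0,0],[0,0,0]],[[0.2,0,0],[0,0,0]],[[0,0,0],[0,0,0]]])

```text
t: 6.62
tool_pos: [567.2, -102.9, 37.3]
orientation: [[0.976, 0.216, -0.015], [0.216, -0.976, -0.005], [-0.016, 0.001, -1.0]]
wrist_force: [-19.1, -3.3, 39.5]
gripper_width: 0.15
gripper_force: 20.0
```

Emit:
apply_moves(increments=[[[0.15,0,0],[0,0,0]],[[0.1,0,0],[0,0,0]],[[0,0,0],[0,0,0]]])

```text
t: 6.87
tool_pos: [573.2, -101.5, 37.3]
orientation: [[0.976, 0.216, -0.013], [0.216, -0.976, -0.004], [-0.013, 0.002, -1.0]]
wrist_force: [-16.9, -2.5, 35.4]
gripper_width: 0.148
gripper_force: 17.7
```

Emit:
apply_moves(increments=[[[0.15,0,0],[0,0,0]],[[0.1,0,0],[0,0,0]],[[0,0,0],[0,0,0]]])

```text
t: 7.12
tool_pos: [578.3, -100.3, 37.3]
orientation: [[0.976, 0.216, -0.012], [0.216, -0.976, -0.004], [-0.013, 0.002, -1.0]]
wrist_force: [-14.3, -3.3, 34.3]
gripper_width: 0.149
gripper_force: 17.2
```

Run:
```python
from h import *
s=snap('wrist','w3');print(s['tool_pos'],s['wrist_force'])
np.save('s3.npy',s,allow_pickle=True)
```

```text
[ 578.3304965  -100.33465416   37.27808576] [-14.27008904  -3.26113547  34.31951118]
```

View pics/w3.png

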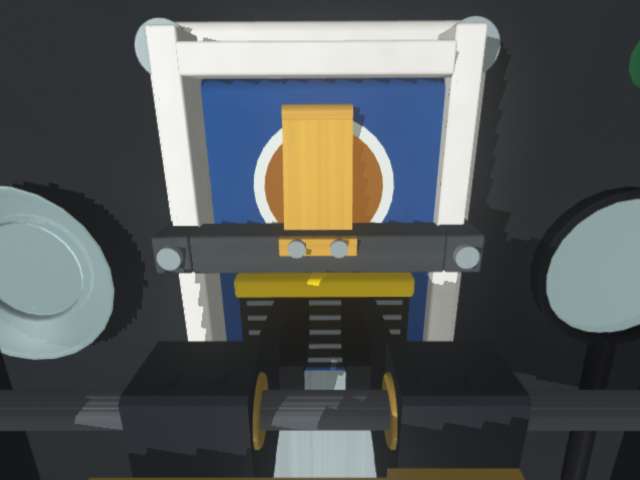

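The nose, at v≈80, is very close to the stop face at v≈77. Pushing in small steps until the forward force rises.

Emit:
apply_moves(increments=[[[0.1,0,0],[0,0,0]],[[0,0,0],[0,0,0]],[[0,0,0],[0,0,0]]])

```text
t: 7.42
tool_pos: [578.7, -100.3, 37.3]
orientation: [[0.976, 0.216, -0.015], [0.216, -0.976, -0.005], [-0.016, 0.001, -1.0]]
wrist_force: [-19.6, -3.3, 38.5]
gripper_width: 0.15
gripper_force: 19.3
```

Emit:
apply_moves(increments=[[[0.1,0,0],[0,0,0]],[[0,0,0],[0,0,0]],[[0,0,0],[0,0,0]]])

```text
t: 7.67
tool_pos: [578.8, -100.3, 37.2]
orientation: [[0.976, 0.215, -0.019], [0.215, -0.977, -0.005], [-0.02, 0.001, -1.0]]
wrist_force: [-25.2, -3.3, 44.5]
gripper_width: 0.147
gripper_force: 22.3
```

It has stopped moving while the force rises, so it is home. Releasing the forward load, then lifting straight up.

Emit:
apply_moves(increments=[[[-0.1,0,-0.1],[0,0,0]],[[0,0,-0.15],[0,0,0]],[[0,0,-0.2],[0,0,0]],[[0,0,-0.3],[0,0,0]],[[0,0,-0.5],[0,0,0]],[[0,0,-0.5],[0,0,0]],[[0,0,0],[0,0,0]]])

```text
t: 8.25
tool_pos: [586.0, -97.5, 72.9]
orientation: [[0.976, 0.218, -0.0], [0.218, -0.976, -0.001], [-0.001, 0.001, -1.0]]
wrist_force: [-0.2, -0.8, -0.9]
gripper_width: 0.151
gripper_force: 0.0
```

Emit:
apply_moves(increments=[[[-0.3,0,-1],[0,0,0]],[[-0.5,0,-1],[0,0,0]],[[-0.5,0,-1],[0,0,0]],[[-0.5,0,-1],[0,0,0]],[[0,0,-0.5],[0,0,0]],[[0,0,0],[0,0,0]],[[0,0,0],[0,0,0]]])

```text
t: 8.83
tool_pos: [549.8, -105.3, 160.6]
orientation: [[0.976, 0.218, -0.004], [0.218, -0.976, -0.001], [-0.004, 0.0, -1.0]]
wrist_force: [0.1, 0.0, -1.1]
gripper_width: 0.149
gripper_force: 0.0
```

Run:
```python
from h import *
s=snap('wrist','w4');print(s['tool_pos'],s['wrist_force'],s['t'])
```

```text
[ 549.75134812 -105.28908507  160.55436199] [ 0.14420428  0.01497673 -1.08992969] 8.8333
```

View pics/w4.png

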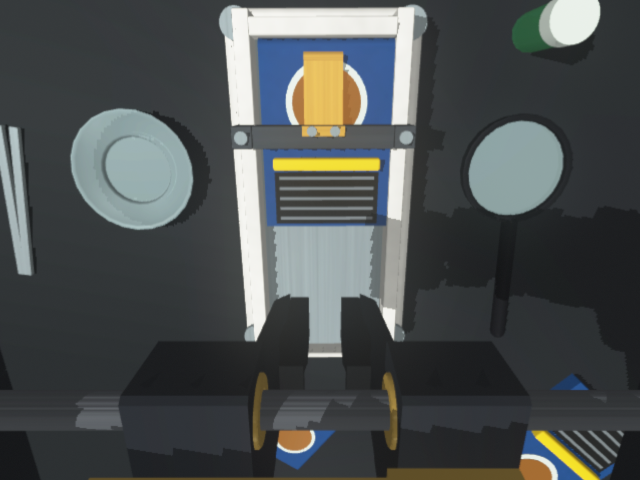

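The carrier lies straight with its nose at the stop (v≈39). The ridge at v≈164 is just behind the bar, and the leaf sits on the plate at (323,75). The arm is clear and the bystanders haven't moved.

```bash
python3 -c "
from station import arm
print(arm.finish_job())"
```

```text
the job is handed in; nothing more can be done
None
```

The job is handed in: the carrier was pressed down and pushed under the keeper bar and leaf spring until it stopped at the end stop. The last picture shows it clamped there, with the arm clear and the bystanders in place; the judge's result was not shown.

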